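# Dispense a cake board into the tote

## Task

Get one cake board ready for packing: push the empty green tote along its rails until it is fully home against the stop under the mouth of the board dispenser. Then push the dispenser's sprung slide fully through its stroke once and let it spring back, so that just one board drops flat into the tote, which stays under the mouth. Leave the other things on the table where they are.

Things in the scene. Friction and masses are not known exactly. Their poses are not given: they have to be found in the camera images.
- dispenser: Bench-top cake-board dispenser, fixed; place and yaw vary. Origin on the table under the magazine's centre, z up; +y: the way the slide is pushed and boards come out. White housing (mm, its frame) x -95..95, y -70..5, z 0..62; steel deck, top z 70, y -70..48; on it an open-topped magazine x -73..73, y -48..48, z 70..122 with three boards lying flat one on another.
- mouth (a point): Middle of the dispenser's mouth, a 16 mm high slot at the foot of the magazine's +y wall that lets out only the lowest board; dispenser frame y = 48, z = 78 mm.
- stop (a point): The tote's stop: the dispenser housing's upright +y face (dispenser y = 5 mm), here its middle, 29 mm above the table. The deck overhangs it by 43 mm, with its underside 62 mm above the table. From here two rails, 18 mm high and 12 mm wide, inner faces at dispenser x = -95 and 95 mm, run along +y as far as y = 310 mm.
- slide (a joint): Travel of the slide along the dispenser's +y in m: 0 at rest, 0.095 fully pushed (hard stop). Spring back-force about 5 N at rest, 12.5 N at full stroke, plus damping 30 N per m/s: push at about 0.05 m/s. Let go, it returns to 0 in under 2 s. The lowest board drops from the mouth only in the last part of the stroke.
- paddle_face (a point): Centre of the rear (dispenser -y) face of the upright grey paddle at the slide's rear end: push here along the dispenser's +y. Paddle 80 mm wide (x), 80 mm tall, 12 mm thick; the point is 40 mm below its top edge and 105 mm above the table, at dispenser y = -195 mm at rest. It moves with the slide. Free space behind and above.
- tote_center (a point): Centre, 29 mm above the underside, of the loose open green tote between the rails: 180 (x) x 170 (y) x 58 mm tall over its rim, which is 4 mm proud over the top 8 mm. Axes about parallel to the dispenser's. It starts 70 to 120 mm from the stop; home, its centre is at dispenser y = 90 mm. About 0.35 kg, slides freely; push the middle of its far (+y) end along -y.
- tote: The same green tote; origin at the centre of its underside, inside floor 4 mm above.
- board0: The lowest board in the dispenser: plain brown cake board 130 (x) by 80 (y) by 12 mm thick, about 90 g; origin at the centre of its underside.
- board1: The middle board, same size; it is to stay in the dispenser.
- board2: The top board, same size; it is to stay in the dispenser.
- jar: closed glass jar, 68 mm across, 105 mm tall; origin at the centre of its underside (bystander, to be left where it is)
- spatula: spatula 200 mm long, lying on the table; origin under its middle (bystander, to be left where it is)
- cups: stack of paper cups seen as one tapered piece, 72 mm across at the top, 75 mm tall; origin under its centre (bystander, to be left where it is)
- roll: whole cake roll, 160 mm long, 68 mm thick, lying on the table; origin under its centre (bystander, to be left where it is)
- bowl: open steel bowl, 170 mm across, 75 mm tall; origin under its centre (bystander, to be left where it is)
- brush: pastry brush 190 mm long, lying on the table; origin under its middle (bystander, to be left where it is)
Mind the look-alikes: they are no part of the job. What is shaped like the tote but black is not meant.

How it is judged (in metres and radians):
On the way, in this order (a step that is already met when the one before it is completed fails the run):
1. the tote is home against the stop (gap under 10 mm) with the slide still at rest (y of tote_center in the frame of dispenser below 0.1 m and value of joint slide below 0.01 m), for 0.2 s.
2. the slide is pushed fully in (over 88 of 95 mm) with the tote under the mouth (value of joint slide above 0.088 m and y of tote_center in the frame of dispenser below 0.115 m), for 0.05 s.
At the end, for the whole second after the job is handed in: The lowest board lies flat inside the tote (on its floor within about 10 mm, tilt under 7 degrees); the other two boards are still in the magazine (within 10 mm of its centre); the tote stands level within 25 mm of the stop; the slide is back at rest (within 6 mm); tote and board are still (x of board0 in the frame of tote between -0.045 and 0.045 m and y of board0 in the frame of tote between -0.045 and 0.045 m and z of board0 in the frame of tote below 0.015 m and angle between board0's own z axis and vertical below 0.12 rad and y of board1 in the frame of dispenser between -0.01 and 0.01 m and x of board1 in the frame of dispenser between -0.01 and 0.01 m and z of board1 in the frame of dispenser between 0.06 and 0.1 m and y of board2 in the frame of dispenser between -0.01 and 0.01 m and x of board2 in the frame of dispenser between -0.01 and 0.01 m and z of board2 in the frame of dispenser between 0.06 and 0.1 m and y of tote_center in the frame of dispenser below 0.115 m and value of joint slide below 0.006 m and linear speed of each of tote, board0 below 0.02 m/s and angle between tote's own z axis and vertical below 0.08 rad); the robot touches nothing.
It fails at once if another thing on the table is moved by more than 30 mm (distance of any of jar, spatula, cups, roll, bowl, brush from where it was at the start of the episode above 0.03 m).
It also fails if it takes over 48 s, if anything falls off the work surface, if the arm or the gripper's body presses on something with over 40 N, if the wrist force passes 120 N, or if a joint passes its speed limit or range.

## Robot

A 6-joint arm with a two-finger parallel gripper is mounted at the origin on the work surface. World frame = base frame: x ahead of the robot, y to its left, z up, the work surface at z = 0. Lengths are in mm, angles in rad, forces in N, time in s.
With the tool pointing down it reaches from about 350 to 850 mm from the base axis. Payload 8.1 kg.
Tool frame: the origin (TCP) lies between the finger pads; the fingertips stand 17 mm ahead of it and the grasp point (between the pads) lies 2 mm behind it (env.tip_reach is the distance from the TCP to the fingertips, in mm); z points along the fingers, y is the direction in which the jaws open and shut (so a half turn about z gives the same grasp; the last joint's range is limited). The gripper opens to 85 mm and grips with 20 to 120 N. Pads are 22 mm wide; open, the fingers measure 114 mm over their backs; the gripper's body (76 mm by 85 mm) begins 54 mm behind the grasp point. The pads swing forward as they close: fully open they stand 13 mm farther back than shut.
Start: joints at [1.139, 0.13, 1.488, -0, 1.523, -0.085], TCP at [203.913, 564.292, 248.292] pointing down, gripper open.
Joint ranges: [-2.96, 2.96], [-0.89, 2.26], [0.02, 2.5], [-1.34, 4.48], [0, 2.73], [-2.66, 2.66]. Speed limits (rad/s): [2.39, 2.39, 2.79, 3.14, 3.14, 3.14].

## Interface

Orientations are given as [roll, pitch, yaw] about the fixed x, y, z axes, in that order (R = Rz(yaw) Ry(pitch) Rx(roll)).
In Python, from plant import env gives the robot as it stands. Calls block until the motion is done:
- env.goto(position, orientation): joint-space move of the TCP to a pose.
- env.move_straight(position, v=150, ori=None, f_stop=None): straight line of the TCP; ori=None keeps the orientation; v is the mean speed in mm/s. With f_stop (N) it stops when the force on the tool has changed by that much, and returns True; else False.
- env.move_joints(angles): joint-space move.
- env.release() and env.clamp(effort=None): open the fingers fully, or close them until they stop; effort is the grip in N (None keeps the last).
- env.wait(seconds).
- env.inverse_kinematics(position, orientation): joint angles nearest the present ones, or None.
- env.get_state(): the state.
- env.snapshot(name): name is "side" or "top" or "wrist"; returns a dict with "frame" (480x640x3 uint8, red, green, blue), "mtx" (3x3 intrinsics, pixels), "R" (3x3) and "t" (3): a world point X has camera coordinates R X + t. Camera axes: x right, y down, z forward; pixel columns grow to the right and rows downward; lengths in mm; the calibration is good to about 2 mm. A picture is of the moment at which its call begins. There is no depth.
A pose or a line that the arm cannot do raises env.MotionError and nothing moves.
- env.job_done(): hands the job in, once; it reports no verdict.
Trained networks look in the newest picture that a camera, given by its name, has taken for a name from the list of things; names that differ only in an ending like _2 or _b are one class to them, and where a whole thing is asked for, a point or a joint stands for the part that bears it (a point fixed in the world has none). Each returns a list of dicts, best first, with "confidence" (0 to 1); they miss things now and then, are a little off and sometimes report something else, mostly with a low value. They report only what shows in the picture. A call takes as long as a camera call. They do not tell look-alikes from the thing itself.
- env.spot_in(camera, name): "box" ([left, top, right, bottom] in pixels, round what is visible of it).
The state is a dict: "time": time; "joint_positions": joint angles; "joint_velocities": joint speeds; "tau": joint torques, N m; "tcp_pos": TCP position; "tcp_rot": TCP orientation; "ft_force": force on the tool from outside, world axes, zero at the start; "torque": the same for the moment, N m; "opening": finger opening in mm.
Only numpy, scipy, OpenCV 4.12 (cv2) and the standard library are available. Lean on these libraries where they do the work, as an engineer would, in place of code of your own. Each camera call takes 0.05 s, during which the arm holds its last target.

## Working session

There is one attempt and no reset: what is moved stays moved. The work goes in short steps, each a Python script; the robot and the scene stay as the last script left them, time stands still between calls to the robot, and variables do not carry over. Pictures are saved under pics/ and viewed, and the job is handed in when it is done.

```bash
mkdir -p pics; ls; python3 - <<'E'
from plant import env
import cv2,numpy as np
for n in ["top","side"]:
    s=env.snapshot(n); cv2.imwrite(f"pics/{n}0.png",s["frame"][:,:,::-1])
    print(n,s["mtx"].tolist(),s["R"].tolist(),s["t"].tolist())
    np.savez(f"{n}0.npz",**s)
    for k in ["dispenser","tote","slide","paddle_face","jar","cups","bowl","roll","spatula","brush"]:
        print(k,[(np.round(d["box"]).tolist(),round(d["confidence"],2)) for d in env.spot_in(n,k)][:3])
print(env.get_state()["time"])
E
```

```text
pics
top [[585.9645988309223, 0.0, 310.31174457769924], [0.0, 585.9645988309223, 232.79880573110404], [0.0, 0.0, 1.0]] [[-0.015773602125556403, -0.9996275645554359, -0.02226938833808815], [-0.9885134036229735, 0.018938585478423874, -0.1499419248836067], [0.1503078319107469, 0.019648464597631195, -0.988443975906195]] [-3.512787380710871, 492.91766713771216, 1786.4891427665725]
dispenser [([235.0, 173.0, 407.0, 252.0], 0.86), ([352.0, 205.0, 406.0, 240.0], 0.55)]
tote [([396.0, 267.0, 461.0, 342.0], 0.97), ([242.0, 175.0, 303.0, 239.0], 0.95), ([183.0, 296.0, 251.0, 366.0], 0.71)]
slide [([352.0, 208.0, 404.0, 240.0], 0.73), ([236.0, 172.0, 407.0, 252.0], 0.58)]
paddle_face [([351.0, 206.0, 404.0, 241.0], 0.68)]
jar [([318.0, 150.0, 341.0, 174.0], 0.59)]
cups [([336.0, 258.0, 358.0, 283.0], 0.71)]
bowl [([448.0, 170.0, 502.0, 224.0], 0.96), ([137.0, 243.0, 194.0, 281.0], 0.4)]
roll [([259.0, 248.0, 313.0, 274.0], 0.9)]
spatula [([384.0, 153.0, 406.0, 214.0], 0.83)]
brush [([138.0, 244.0, 194.0, 279.0], 0.77)]
side [[573.5891115746081, 0.0, 329.10353820245285], [0.0, 573.5891115746081, 
[... 208 characters left out ...]
80241, -0.7533129356210265]] [465.92385599130677, 82.96282186505921, 1661.6834451135096]
dispenser [([239.0, 151.0, 344.0, 323.0], 0.74)]
tote [([364.0, 138.0, 427.0, 192.0], 0.83), ([392.0, 302.0, 467.0, 383.0], 0.76), ([252.0, 250.0, 327.0, 318.0], 0.67)]
slide [([299.0, 156.0, 332.0, 195.0], 0.88)]
paddle_face [([302.0, 154.0, 332.0, 196.0], 0.96), ([252.0, 249.0, 328.0, 320.0], 0.23)]
jar [([233.0, 208.0, 259.0, 247.0], 0.91)]
cups [([349.0, 202.0, 374.0, 231.0], 0.93)]
bowl [([274.0, 109.0, 322.0, 147.0], 0.94)]
roll [([334.0, 242.0, 366.0, 297.0], 0.85)]
spatula [([241.0, 176.0, 301.0, 196.0], 0.62)]
brush [([320.0, 368.0, 375.0, 439.0], 0.76), ([232.0, 204.0, 260.0, 245.0], 0.61)]
1.1
```

```bash
python3 - <<'E'
import cv2
a=cv2.imread("pics/top0.png")[140:380,120:520]; cv2.imwrite("pics/top0z.png",cv2.resize(a,None,fx=2,fy=2,interpolation=cv2.INTER_CUBIC))
a=cv2.imread("pics/side0.png")[100:400,210:490]; cv2.imwrite("pics/side0z.png",cv2.resize(a,None,fx=2,fy=2,interpolation=cv2.INTER_CUBIC))
E
```

```text
(no output)
```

View pics/top0z.png

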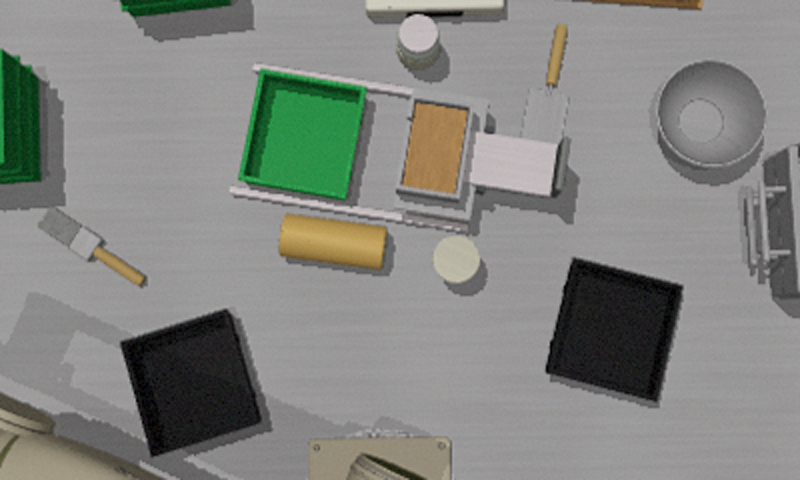

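View pics/side0z.png

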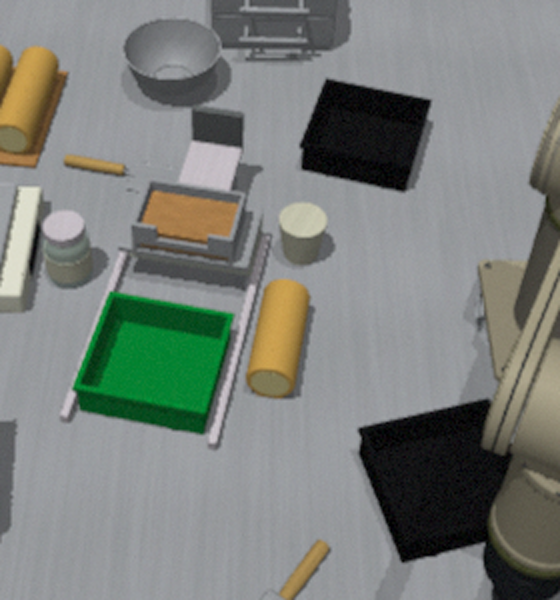

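The top view shows the green tote between the rails at about pixel (272,207). The dispenser is to its right at about (338,215), with its +y pointing image-left, and the paddle is at about (401,222). The black totes are decoys. I'll zoom in for the corners.

```bash
python3 - <<'E'
import cv2
t=cv2.imread("pics/top0.png")
def z(im,x0,y0,w,h,f,n):
    a=cv2.resize(im[y0:y0+h,x0:x0+w],None,fx=f,fy=f,interpolation=cv2.INTER_CUBIC)
    for i in range(0,w,10): cv2.putText(a,str(x0+i),(i*f,8),0,.33,(0,0,255),1); cv2.line(a,(i*f,0),(i*f,h*f),(0,0,255) if 0 else (200,100,100),1)
    for i in range(0,h,10): cv2.putText(a,str(y0+i),(0,i*f),0,.33,(0,0,255),1); cv2.line(a,(0,i*f),(w*f,i*f),(200,100,100),1)
    cv2.imwrite(n,a)
z(t,300,170,110,90,7,"pics/z1.png"); z(t,225,165,100,90,7,"pics/z2.png")
E
```

```text
(no output)
```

View pics/z1.png

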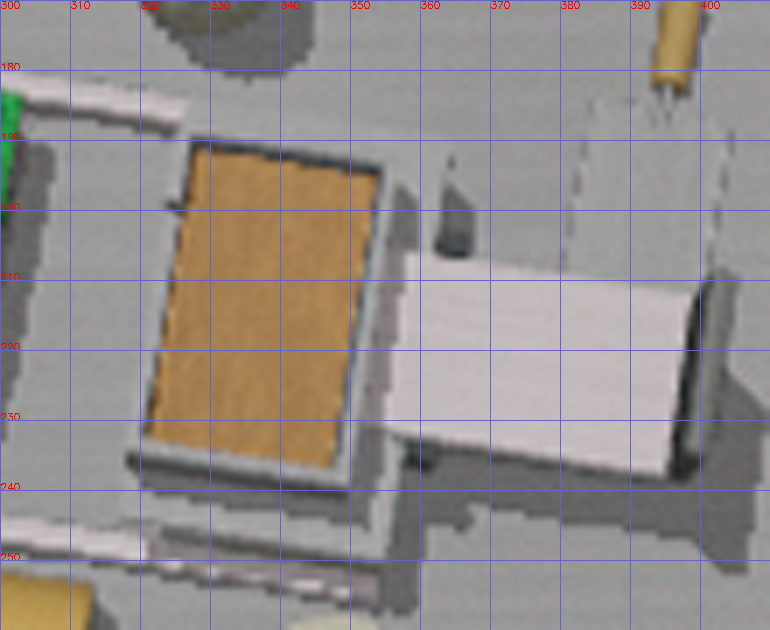

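View pics/z2.png

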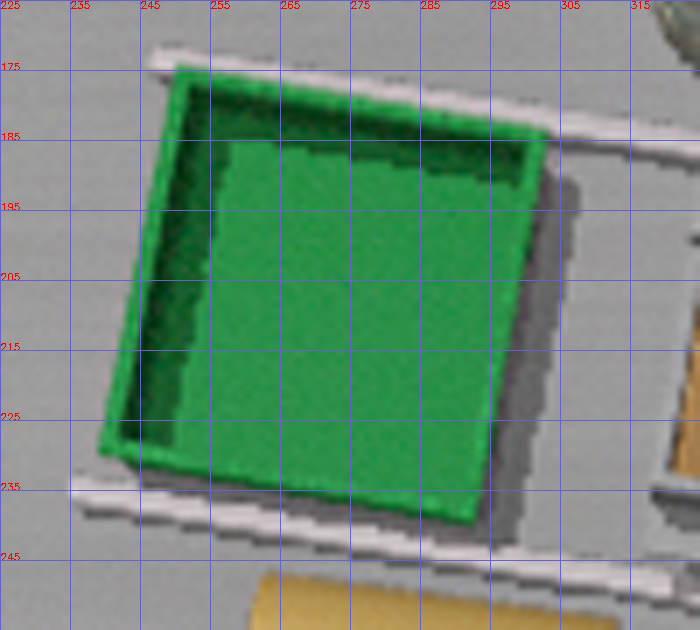

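```bash
cat > geo.py <<'E'
import numpy as np
from scipy.optimize import least_squares
T=np.load("top0.npz")
def proj(P,c=T):
    q=np.atleast_2d(P)@c["R"].T+c["t"]; q=q@c["mtx"].T; return q[:,:2]/q[:,2:]
def d2w(P,p):
    P=np.atleast_2d(P).astype(float); c,s=np.cos(p[2]),np.sin(p[2])
    return np.c_[P[:,0]*c-P[:,1]*s+p[0],P[:,0]*s+P[:,1]*c+p[1],P[:,2]]
E
python3 - <<'E'
from geo import *
F=[((-95,310,18),(235.3,233.3)),((-107,310,18),(234.7,236.3)),((107,310,18),(247,171.7)),((95,310,18),(246,175)),
((73,-48,122),(355,194)),((-73,48,122),(319.3,234.5)),((-73,-48,122),(349.5,240)),((73,48,122),(326.5,190)),
((40,-195,145),(404.5,209)),((-40,-195,145),(400,235))]
P=np.array([f[0] for f in F]);U=np.array([f[1] for f in F])
r=least_squares(lambda p:(proj(d2w(P,p))-U).ravel(),[600,0,0.1],loss='soft_l1',x_scale=[100,100,.1])
print(r.x);print(np.round(r.fun.reshape(-1,2),1))
np.save("disp.npy",r.x)
Pt=np.array([(90,85,58),(90,-85,58),(-90,-85,58),(-90,85,58)]);Ut=np.array([(250,174.5),(303,184),(292.5,240),(239.3,229.5)])
t=least_squares(lambda p:(proj(d2w(Pt,p))-Ut).ravel(),[600,100,0.1],x_scale=[100,100,.1])
print(t.x,np.round(t.fun,1))
p=r.x;d=t.x[:2]-p[:2];c,s=np.cos(p[2]),np.sin(p[2]);print("tote in disp",d[0]*c+d[1]*s,-d[0]*s+d[1]*c)
S=np.load("side0.npz")
import cv2
im=S["frame"][:,:,::-1].copy()
im=cv2.resize(im,None,fx=1,fy=1)
for q in proj(d2w(P,p),S): cv2.circle(im,tuple(int(round(v)) for v in q),1,(0,0,255),-1)
for q in proj(d2w(Pt,t.x),S): cv2.circle(im,tuple(int(round(v)) for v in q),1,(255,0,255),-1)
cv2.imwrite("pics/sidechk.png",cv2.resize(im[140:340,220:400],None,fx=3,fy=3))
for n,q in dict(tote_start=(0,360,0),paddle=(0,-195,105),pre=(0,-260,105),endp=(0,-100,105),home=(0,175,45)).items(): print(n,d2w(q,p))
E
```

```text
[ 5.36548842e+02 -9.59722074e+01 -1.82117452e-01]
[[-0.4 -0.2]
 [-0.5  0.5]
 [-0.5 -0.1]
 [-0.2  0.2]
 [ 2.3 -1.7]
 [-1.6  0.3]
 [ 0.2  0. ]
 [-0.9 -2.7]
 [ 1.1  0.4]
 [ 1.7  1. ]]
[ 5.73536483e+02  1.07567340e+02 -1.99828493e-01] [ 0.1 -0.3  0.5 -0.3  0.1 -0.1 -0.7  0.6]
tote in disp -0.4875839531023516 206.8724132811735
tote_start [[601.74931004 258.07425691   0.        ]]
paddle [[ 501.23192135 -287.74737565  105.        ]]
pre [[ 489.45961457 -351.67243171  105.        ]]
endp [[ 518.4376005  -194.31844755  105.        ]]
home [[568.24351381  76.13371273  45.        ]]
```

View pics/sidechk.png

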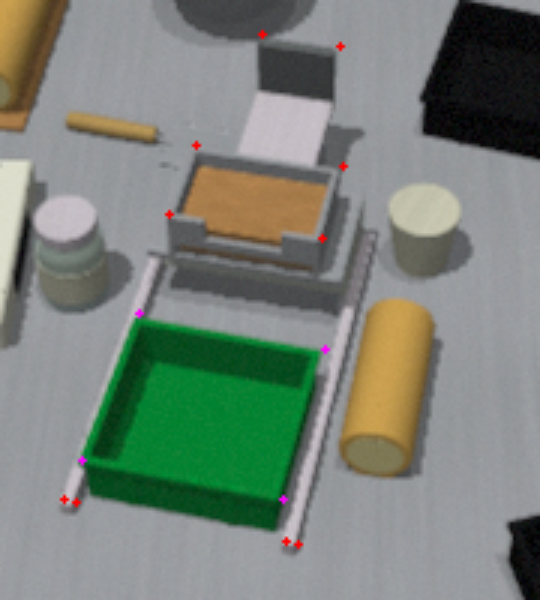

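```bash
python3 - <<'E'
import cv2
t=cv2.imread("pics/side0.png")
def z(im,x0,y0,w,h,f,n):
    a=cv2.resize(im[y0:y0+h,x0:x0+w],None,fx=f,fy=f,interpolation=cv2.INTER_CUBIC)
    for i in range(0,w,10): cv2.putText(a,str(x0+i),(i*f,8),0,.33,(0,0,255),1); cv2.line(a,(i*f,0),(i*f,h*f),(200,100,100),1)
    for i in range(0,h,10): cv2.putText(a,str(y0+i),(0,i*f),0,.33,(0,0,255),1); cv2.line(a,(0,i*f),(w*f,i*f),(200,100,100),1)
    cv2.imwrite(n,a)
z(t,260,145,90,100,6,"pics/z3.png"); z(t,235,225,120,105,6,"pics/z4.png")
E
```

```text
(no output)
```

View pics/z3.png

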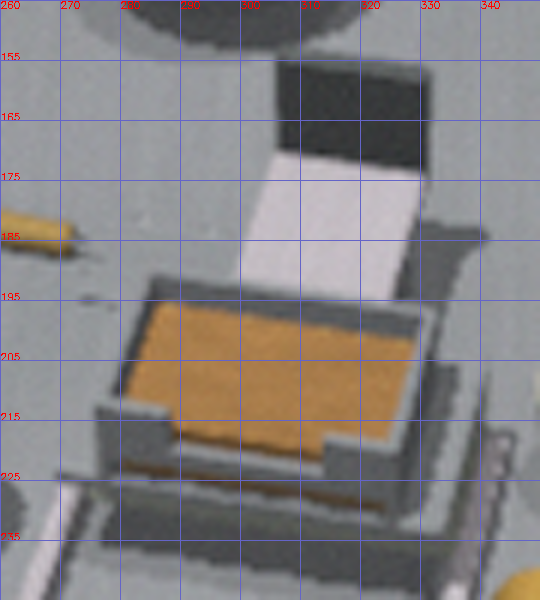

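View pics/z4.png

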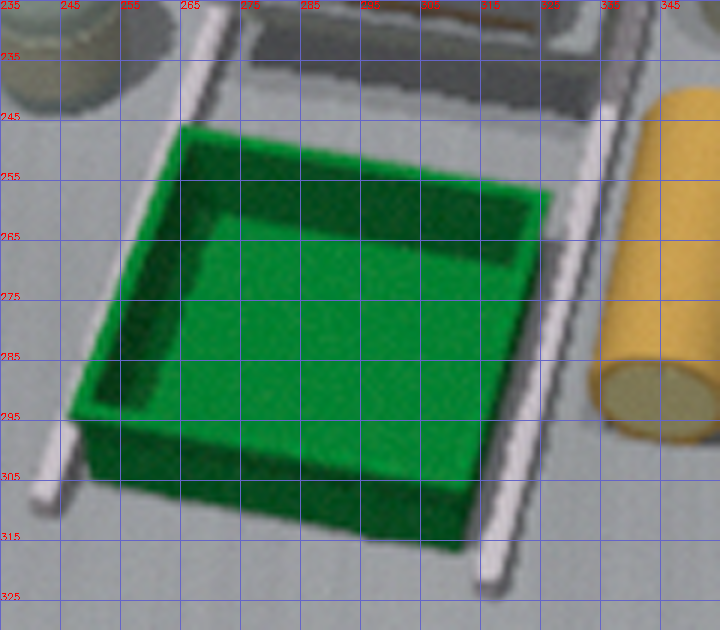

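```bash
python3 - <<'E'
from geo import *
S=np.load("side0.npz")
FT=[((-95,310,18),(235.3,233.3)),((-107,310,18),(234.7,236.3)),((107,310,18),(247,171.7)),((95,310,18),(246,175)),
((73,-48,122),(355,194)),((-73,48,122),(319.3,234.5)),((-73,-48,122),(349.5,240)),((73,48,122),(326.5,190)),
((40,-195,145),(404.5,209)),((-40,-195,145),(400,235))]
FS=[((107,310,18),(240,306.5)),((95,310,18),(244.5,307.8)),((-95,310,18),(314,320.5)),((-107,310,18),(319,321.5)),((73,-48,122),(285,191)),((-73,-48,122),(331.5,196)),((73,48,122),(276,212.5)),((-73,48,122),(326,219.5)),((40,-195,145),(306.5,153.5)),((-40,-195,145),(332,156))]
def fit(lst,x0):
    def f(p): return np.concatenate([(proj(d2w([a for a,_ in F],p),c)-np.array([b for _,b in F])).ravel() for F,c in lst])
    r=least_squares(f,x0,loss='soft_l1',x_scale=[100,100,.1]); print(r.x.round(3)); print(r.fun.reshape(-1,2).round(1).tolist()); return r.x
print("joint");p=fit([(FT,T),(FS,S)],[536,-96,-.18])
print("top");fit([(FT,T)],p);print("side");fit([(FS,S)],p)
print("rails");fit([(FT[:4],T),(FS[:4],S)],p)
print("up");q=fit([(FT[4:],T),(FS[4:],S)],p)
print("tote");k=[(90,85,58),(90,-85,58),(-90,-85,58),(-90,85,58)]
t=fit([(list(zip(k,[(250,174.5),(303,184),(292.5,240),(239.3,229.5)])),T),(list(zip(k,[(246.5,294),(265,245.5),(327,257),(313.5,306.5)])),S)],p)
d=t[:2]-p[:2];c,s=np.cos(p[2]),np.sin(p[2]);print("tote in disp",d[0]*c+d[1]*s,-d[0]*s+d[1]*c)
np.save("disp.npy",p);np.save("tote.npy",t)
E
```

```text
joint
[ 5.37748e+02 -9.41060e+01 -1.81000e-01]
[[-1.0, -0.4], [-1.1, 0.3], [-1.1, -0.3], [-0.8, -0.0], [1.7, -2.1], [-2.2, -0.1], [-0.4, -0.4], [-1.5, -3.1], [0.5, -0.1], [1.1, 0.5], [0.2, 0.3], [0.1, -0.2], [0.3, -0.2], [-0.2, -0.4], [-0.5, -2.7], [2.1, -0.2], [-0.0, -0.8], [0.8, 0.3], [0.3, -2.1], [0.5, -0.9]]
top
[ 5.36549e+02 -9.59720e+01 -1.82000e-01]
[[-0.4, -0.2], [-0.5, 0.5], [-0.5, -0.1], [-0.2, 0.2], [2.3, -1.7], [-1.6, 0.3], [0.2, 0.0], [-0.9, -2.7], [1.1, 0.4], [1.7, 1.0]]
side
[ 5.38616e+02 -9.26200e+01 -1.79000e-01]
[[-0.0, 0.8], [-0.2, 0.3], [0.2, 0.2], [-0.3, 0.1], [-0.8, -2.3], [1.7, 0.1], [-0.4, -0.3], [0.5, 0.7], [-0.1, -1.8], [0.1, -0.6]]
rails
[ 5.36966e+02 -9.52450e+01 -1.83000e-01]
[[-0.6, -0.4], [-0.7, 0.3], [-0.6, -0.3], [-0.3, -0.0], [0.3, -0.2], [0.1, -0.7], [0.3, -0.6], [-0.2, -0.7]]
up
[ 5.37011e+02 -9.24260e+01 -1.73000e-01]
[[0.9, -2.0], [-2.6, 0.4], [-0.7, -0.2], [-2.3, -2.7], [-0.1, -0.4], [0.7, 0.2], [-0.4, -2.2], [2.2, 0.1], [0.3, -0.1], [1.2, 0.7], [-0.0, -1.8], [0.3, -0.7]]
tote
[ 5.74538e+02  1.09665e+02 -1.96000e-01]
[[-0.7, -0.5], [-0.3, -0.8], [-0.4, -0.5], [-1.3, 0.4], [0.2, -0.7], [0.3, -0.6], [0.7, -0.9], [-0.1, -0.4]]
tote in disp -0.40678990667754533 207.0654373406458
```

Both views agree to within a few mm. The dispenser is at about (537.5, −94.5) with yaw −0.181, and the tote is at y≈207 in its frame, so 117 mm from home. Next I'll push the tote.

```bash
cat >> geo.py <<'E'
D=np.array([537.4,-94.6,-0.181])
def W(x,y,z): return d2w((x,y,z),D)[0].tolist()
E
cat > a.py <<'E'
from geo import *
from plant import env
print(env.tip_reach, env.get_state()["tcp_rot"])
env.clamp(20)
best=None
for yaw in [D[2]+np.pi/2,D[2]-np.pi/2]:
    o=[np.pi,0,yaw]
    qs=[env.inverse_kinematics(W(*a),o) for a in [(0,345,250),(0,335,42),(0,190,42),(0,345,250),(0,-235,250),(0,-235,112),(0,-100,112)]]
    print(yaw,[None if q is None else np.round(q,2).tolist() for q in qs])
    if all(q is not None for q in qs) and best is None or (best and abs(qs[0][5])<best[0]): best=(abs(qs[0][5]),yaw)
print(best); yaw=best[1]; np.save("yaw.npy",yaw); o=[np.pi,0,yaw]
env.goto(W(0,345,250),o)
env.move_straight(W(0,345,42),v=200)
print(env.get_state()["tcp_pos"],env.get_state()["time"])
s=env.snapshot("top"); import cv2; cv2.imwrite("pics/t1.png",cv2.resize(s["frame"][150:270,200:420,::-1],None,fx=3,fy=3))
s=env.snapshot("side"); import cv2; cv2.imwrite("pics/s1.png",cv2.resize(s["frame"][140:370,200:420,::-1],None,fx=2.5,fy=2.5))
E
python3 a.py
```

```text
17.0 [ 3.14158887e+00 -5.81311861e-06  2.79480748e+00]
1.3897963267948965 [[0.31, 0.26, 1.34, -0.0, 1.54, 0.49], [0.29, 0.42, 1.54, -0.0, 1.19, 0.48], [0.07, 0.27, 1.73, -0.0, 1.15, 0.25], [0.31, 0.26, 1.34, -0.0, 1.54, 0.49], [-0.67, 0.11, 1.51, 0.0, 1.52, -0.49], [-0.67, 0.21, 1.65, 0.0, 1.28, -0.49], [-0.45, 0.12, 1.76, 0.0, 1.27, -0.27]]
-1.7517963267948966 [[0.31, 0.26, 1.34, 0.0, 1.54, -2.65], None, None, [0.31, 0.26, 1.34, 0.0, 1.54, -2.65], [-0.67, 0.11, 1.51, -0.0, 1.52, 2.65], [-0.67, 0.21, 1.65, -0.0, 1.28, 2.65], None]
(np.float64(0.4894711673510437), np.float64(1.3897963267948965))
[600.6559894  245.23724391  43.73508741] 4.9
```

View pics/t1.png

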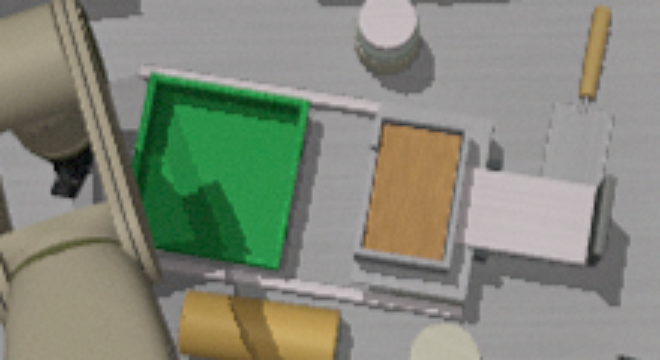

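View pics/s1.png

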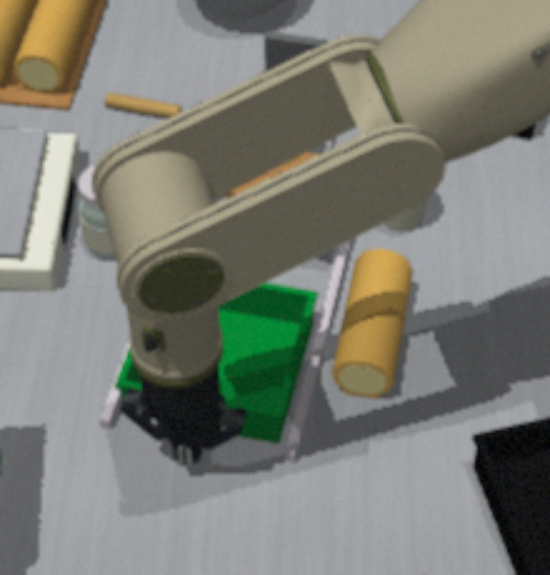

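The gripper is between the rails just beyond the tote's far end, so I'm pushing now. The force stop should trip near y≈186 in the dispenser frame.

```bash
cat > b.py <<'E'
from geo import *
from plant import env
import cv2
def dy():
    p=np.array(env.get_state()["tcp_pos"]);d=p[:2]-D[:2];c,s=np.cos(D[2]),np.sin(D[2]);return round(d[0]*c+d[1]*s,1),round(-d[0]*s+d[1]*c,1),round(p[2],1)
if __name__=="__main__":
    r=env.move_straight(W(0,215,42),v=80,f_stop=20); print(r,dy(),env.get_state()["ft_force"])
    if not r:
        r=env.move_straight(W(0,172,42),v=40,f_stop=12); print(r,dy(),env.get_state()["ft_force"])
    env.wait(0.3); print(dy())
    env.move_straight(W(0,260,45),v=120)
    env.move_straight(W(0,300,250),v=250)
    env.goto(W(0,-240,230),[np.pi,0,float(np.load("yaw.npy"))])
    print(dy(),env.get_state()["time"])
    s=env.snapshot("top"); np.savez("top2.npz",**s); cv2.imwrite("pics/t2.png",cv2.resize(s["frame"][150:270,220:430,::-1],None,fx=3.5,fy=3.5,interpolation=2))
    s=env.snapshot("side"); np.savez("side2.npz",**s); cv2.imwrite("pics/s2.png",cv2.resize(s["frame"][120:340,200:420,::-1],None,fx=2.7,fy=2.7,interpolation=2))
E
python3 b.py
```

```text
False (np.float64(0.1), np.float64(215.3), np.float64(42.1)) [-0.09709044 -0.2149555  -0.63434876]
True (np.float64(0.9), np.float64(187.9), np.float64(42.4)) [2.69130326 2.98599561 2.10014971]
(np.float64(-0.6), np.float64(187.9), np.float64(41.1))
(np.float64(0.4), np.float64(-239.1), np.float64(230.0)) 11.475
```

View pics/t2.png

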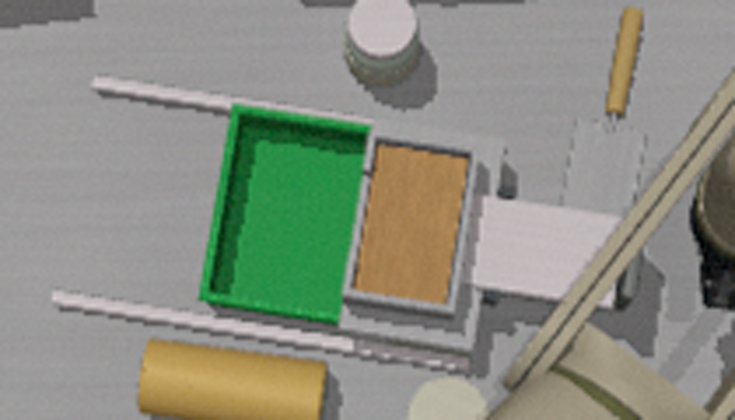

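View pics/s2.png

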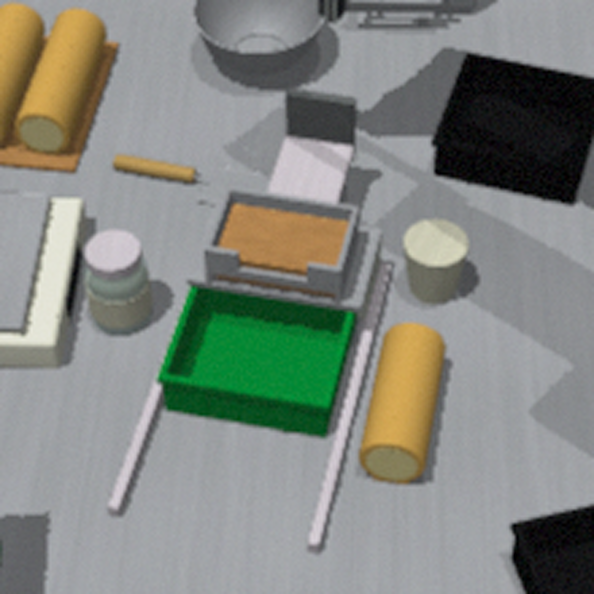

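The tote is under the deck edge. I'll check where its far rim corners should be if it's home, using both views.

```bash
python3 - <<'E'
from geo import *
S=np.load("side0.npz")
for y in (175,182,190):
  P=[W(90,y,58),W(-90,y,58)]
  print(y,((proj(P)-[220,150])*3.5).round(0).tolist(),((proj(P,S)-[200,120])*2.7).round(0).tolist())
E
```

```text
175 [[230.0, 105.0], [195.0, 302.0]] [[161.0, 376.0], [333.0, 406.0]]
182 [[223.0, 104.0], [188.0, 301.0]] [[159.0, 382.0], [332.0, 411.0]]
190 [[214.0, 103.0], [179.0, 300.0]] [[156.0, 388.0], [330.0, 418.0]]
```

The observed corners match home: top view (233,103)/(202,299), side view (161,378)/(330,408). The force-stop position (187.9, with about 12.9 mm finger half-thickness) also gives 175. Now the slide.

```bash
cat > c.py <<'E'
from b import *
env.move_straight(W(0,-240,110),v=150)
print(dy(),env.get_state()["ft_force"])
r=env.move_straight(W(0,-200,110),v=40,f_stop=25); print("mid",r,dy(),env.get_state()["ft_force"])
r=env.move_straight(W(0,-104,110),v=45,f_stop=26); print("end",r,dy(),env.get_state()["ft_force"],env.get_state()["time"])
env.wait(0.2); print(dy(),env.get_state()["ft_force"])
s=env.snapshot("side"); np.savez("side3.npz",**s); cv2.imwrite("pics/s3.png",cv2.resize(s["frame"][120:340,200:420,::-1],None,fx=2.7,fy=2.7,interpolation=2))
E
python3 c.py
```

```text
(np.float64(0.7), np.float64(-240.3), np.float64(111.2)) [ 0.06659956 -1.35773399 -0.04031866]
mid False (np.float64(-0.0), np.float64(-200.6), np.float64(110.0)) [-0.21838869 -4.75147908 -1.45689344]
end True (np.float64(-0.1), np.float64(-113.1), np.float64(110.3)) [ -2.99056183 -12.56263532   0.65388083] 15.5583
(np.float64(-0.2), np.float64(-113.8), np.float64(110.3)) [ -1.91386746 -11.48416802   1.17985079]
```

View pics/s3.png

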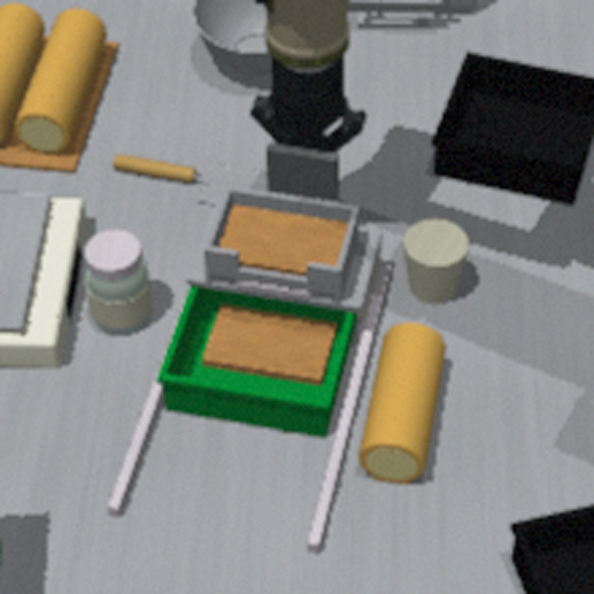

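The board is in the tote at about (270,343) in the zoom. I'll press once more to confirm this is the hard stop, then back off.

```bash
cat > d.py <<'E'
from b import *
r=env.move_straight(W(0,-106,110),v=20,f_stop=12); print("press",r,dy(),env.get_state()["ft_force"])
env.wait(0.15); print(dy())
env.move_straight(W(0,-245,110),v=70)
env.move_straight(W(0,-255,250),v=200)
env.goto(W(-140,-330,300),[np.pi,0,float(np.load("yaw.npy"))])
env.wait(1.0)
print(env.get_state()["time"],env.get_state()["ft_force"])
s=env.snapshot("top"); cv2.imwrite("pics/t4.png",cv2.resize(s["frame"][150:270,220:430,::-1],None,fx=3.5,fy=3.5,interpolation=2))
s=env.snapshot("side"); cv2.imwrite("pics/s4.png",cv2.resize(s["frame"][120:340,200:420,::-1],None,fx=2.7,fy=2.7,interpolation=2))
E
python3 d.py
```

```text
press True (np.float64(-0.2), np.float64(-113.3), np.float64(110.4)) [ -2.21345167 -11.26764414  -0.43071179]
(np.float64(-0.2), np.float64(-113.9), np.float64(110.4))
20.825 [ 0.02138299  0.80353575 -0.13363092]
```

View pics/s4.png

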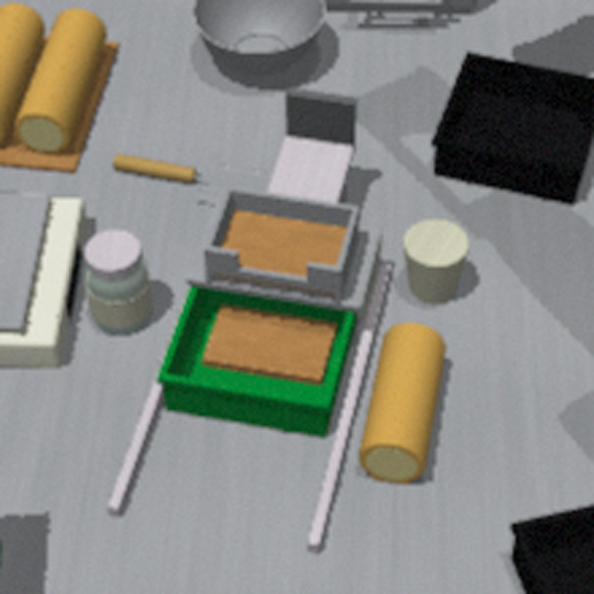

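View pics/t4.png

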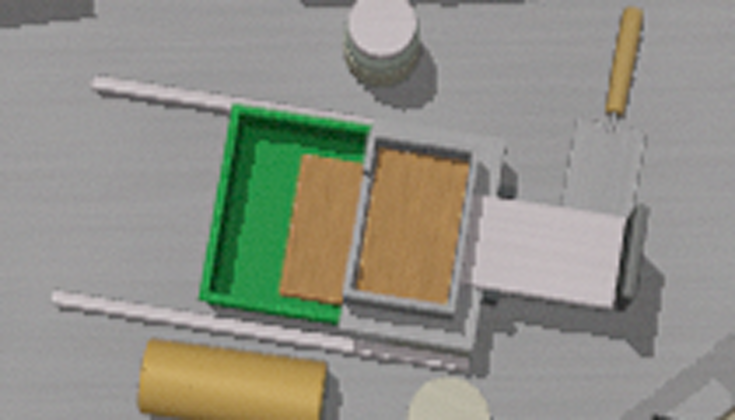

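```bash
python3 - <<'E'
from geo import *
S=np.load("side0.npz")
for y in (70,80,90):
  P=[W(65,y-40,16),W(-65,y-40,16),W(-65,y+40,16),W(65,y+40,16)]
  print(y,((proj(P)-[220,150])*3.5).round(0).tolist(),((proj(P,S)-[200,120])*2.7).round(0).tolist())
E
```

```text
70 [[386.0, 168.0], [363.0, 308.0], [275.0, 294.0], [299.0, 154.0]] [[222.0, 303.0], [338.0, 322.0], [322.0, 378.0], [203.0, 358.0]]
80 [[375.0, 166.0], [352.0, 306.0], [264.0, 292.0], [288.0, 152.0]] [[220.0, 309.0], [336.0, 329.0], [320.0, 385.0], [201.0, 365.0]]
90 [[364.0, 164.0], [341.0, 304.0], [253.0, 290.0], [277.0, 151.0]] [[218.0, 316.0], [334.0, 335.0], [318.0, 393.0], [198.0, 372.0]]
```

```bash
python3 -c "
from plant import env
env.job_done(); print(env.get_state()['time'])"
```

```text
the job is handed in; nothing more can be done
the job is handed in; nothing more can be done
```

I pushed the green tote home and worked the slide once to its hard stop. One board dropped into the tote, and I handed the job in soon after 20.8 s on the robot's clock. No verdict was reported.

- **Tote:** it stopped on contact where home should be. The camera check put its far end at dispenser y ≈ 175 mm, which is home, and it was still there after the board dropped.
- **Slide:** the push ended at about 95 mm of travel, and a second press confirmed the hard stop. After I backed off, the paddle looked to be back at its rest position.
- **Board:** the lowest board looks flat on the tote floor, about 15–20 mm nearer the stop than the tote's centre. The allowed offset is 45 mm.
- **Boards left behind:** boards are still in the magazine. The pictures show only the top one clearly, so I did not check the middle one on its own.
- **Other things:** everything visible in the last pictures looks unmoved. The brush was outside the last crops, but the arm never worked near it. The robot touches nothing.

The two camera views disagreed by up to about 8 mm on some points of the dispenser. The contact forces and positions settled where things really were.

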